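# Fit the length-stop bar beside the mitre saw

## Task

Fit the length-stop bar for the mitre saw: lift the steel bar by its middle out of the wooden rest, start its pointed end into the bore of the grey stop socket and push it partway in, then let go, take it again further back by the red head and push it home until the spring latch on top of the socket drops into the bar's groove and holds it. Ease it in without forcing or jamming it, because a hard shove spoils the length setting, then let go and leave everything else on the bench where it is.

Things in the scene. Friction and masses are not known exactly. Their poses are not given: they have to be found in the camera images.
- stop_bar: Loose round steel bar, shaft diameter 16, 255 long with the red stop head on its tail, about 0.28 kg (varies). Origin on its axis, 115 behind the tip; balance point about 31 from there towards the head. x runs along the bar to the tip; being round, its turn about x means nothing. At the start it lies level in the rest, axis 40 above the bench, tip roughly to the robot's right (-y).
- bar_tip (a point): Centre of the bar's nose end. From here back: nose cone (radius 3 growing to 8 over the first 9), 4 of full shaft, latch groove from 13 to 22 behind the tip (4 deep), then plain shaft to 245.
- bar_head (a point): On the bar's axis at the inner face of the red head, 245 behind the tip. The head is a disc of diameter 34, 10 thick. The last 4 of shaft before it carry a small steel collar of radius 10.5 that is look only. At home 43 to 90 of shaft is left between mouth and head, to be gripped for the last push.
- bar_rest: Fixed wooden rest under the bar, 225 x 60 x 56 high: a 12 thick board with two notched blocks, notches 22 wide, floor 32 above the bench. x runs along the bar to its tip; origin on the bench under the bar, 100 from the board's tip end. Blocks span x = 65 to 85 (tip end) and -125 to -65 (tail), so the bar can be taken only between them and is lifted straight up.
- socket: Fixed grey cast stop socket with a steel barrel 225 long along its x, bolted to the bench right of the rest; foot 160 x 86. Origin on the bench under the middle of the barrel; x points into the bore. Barrel radius 20, mouth flange 23, axis level and 85 up. On top, 120 or more behind the mouth, a carriage with the latch, whose black knob tops out 151 above the bench.
- socket_mouth (a point): Centre of the bore's mouth, 85 above the bench; x points into the bore. Bore diameter 18 (1 clearance all round the bar), mouth coned out to 24 over the first 3. With 70 or more in, the bore carries the bar alone; the free end then sags some mm below the axis until lifted level. Over 30 N between bar and socket while the fingers are on the bar is forcing.
- socket_end (a point): Centre of the barrel's closed outer end, 225 from the mouth on the bore axis. Inside, a spring ejector disc stands 120 deep in the bore and pushes back on the bar with 1.5 N rising to 6.5 N at home (a little more when pushed fast, 0.4 N per 10 mm/s); a bar let go before the latch has dropped is pushed back, often all the way to 120 deep.
- plunger (a joint): Lift (m) of the spring latch: 0 when down (no bar under it, or in the groove), 0.003 to 0.005 on the full shaft; a red band shows under its knob while up. Its place along the bore is clamped anew (not measured): it drops with the tip somewhere 155 to 202 deep, to be felt or watched. Riding up the nose the whole push takes 5 to 16 N; once dropped, 3 of play and then a dead stop.
- block_plane: Bystander: low steel block plane with a brass-yellow front knob, 45 x 155 x 42, origin under its centre. Leave it where it is.
- steel_rule: Bystander: steel rule, 26 x 300 x 9, lying flat, origin under its centre. Leave it where it is.
- driver_stubby: Bystander: short screwdriver with a blue handle, 28 x 155 x 27, origin under its centre. Leave it where it is.
- block_pine: Bystander: pale pine offcut, 45 x 110 x 45, origin under its centre. Leave it where it is.
- masking_tape: Bystander: roll of buff masking tape, 104 across, 25 high, origin under its centre. Leave it where it is.

How it is judged (in metres and radians):
On the way:
1. the bar is started: its tip is 60 to 140 mm into the bore, in line, and the fingers have let go of it (x of bar_tip in the frame of socket_mouth between 0.06 and 0.14 m and angle between the x axis of stop_bar and the x axis of socket_mouth, either way round below 0.06 rad and y of bar_tip in the frame of socket_mouth between -0.004 and 0.004 m and z of bar_tip in the frame of socket_mouth between -0.004 and 0.004 m and contact force between the fingers and stop_bar below 0.05 N), for 0.2 s.
At the end, for the whole second after the job is handed in: The bar is home in the socket, at rest and let go: its tip is more than 152 mm inside the mouth and within 4 mm of the bore axis, the bar in line with the bore within 0.05 rad, and the latch plunger has dropped into the groove (lift under 1.5 mm) (x of bar_tip in the frame of socket_mouth above 0.152 m and y of bar_tip in the frame of socket_mouth between -0.004 and 0.004 m and z of bar_tip in the frame of socket_mouth between -0.004 and 0.004 m and angle between the x axis of stop_bar and the x axis of socket_mouth, either way round below 0.05 rad and value of joint plunger below 0.0015 m and linear speed of stop_bar below 0.01 m/s); the robot touches nothing.
It fails at once if the robot forces or jams the bar in the socket (more than 30 N between bar and socket while the fingers are on the bar) (contact force between stop_bar and socket above 30 N and contact force between the fingers and stop_bar above 2 N).
It fails at once if a bystander is moved by more than 20 mm (distance of any of block_plane, steel_rule, driver_stubby, block_pine, masking_tape from where it was at the start of the episode above 0.02 m).
It also fails if it takes over 69 s, if anything falls off the work surface, if the arm or the gripper's body presses on something with over 40 N, if the wrist force passes 120 N, or if a joint passes its speed limit or range.

## Robot

A 6-joint arm with a two-finger parallel gripper is mounted at the origin on a cart in front of the work surface, level with it; the furniture and walls round the work are solid. World frame = base frame: x ahead of the robot, y to its left, z up, the work surface at z = 0. Lengths are in m, angles in degrees, forces in N, time in s.
With the tool pointing down it reaches from about 0.375 to 0.9 m from the base axis. Payload 3.1 kg.
Tool frame: the origin (TCP) lies at the very end of the fingers, on their centre line; the grasp point (between the pads) lies 19 mm behind it; z points along the fingers, y is the line along which they close (so a half turn about z gives the same grasp; the last joint's range is limited). The gripper opens to 87 mm and grips with 3 to 60 N. Pads are 19 mm wide; open, the fingers measure 117 mm over their backs; the gripper's body (75 mm by 190 mm) begins 51 mm behind the grasp point.
Start: joints at [59.101, 30.224, 82.088, -0, 67.689, -10.227], TCP at [0.221, 0.585, 0.223] pointing down, gripper open.
Joint ranges: [-176.69, 176.69], [-43.24, 126.21], [12.49, 139.97], [-82, 262], [0, 151.66], [-163.58, 163.58]. Speed limits (degrees/s): [159.86, 159.86, 180, 180, 180, 180].

## Interface

Orientations are given as a 3x3 rotation matrix whose columns are the frame's x, y, z axes.
In Python, from rig import bot, imaging gives the robot as it stands.
- The arm moves only by the tool drive_tool, never from a script. Its argument "deltas" is text: rows parted by semicolons, each of 5 numbers parted by spaces: the finger opening in mm, from 0 to 87, then the shift along the world's x, y, z in mm, then the turn about the world's z in rad. In form: jaw dx dy dz twist; .... A call has 1 to 12 rows; each row is the pose to reach, as a shift and turn from the pose commanded when the call began; what a row does not reach only later rows make up. A row lasts 1/10 s, in which the tool goes at most 50 mm and 8.59 degrees, less where a joint would pass 70% of its speed; a pose out of reach is approached as far as the arm can. A call with a gripper value outside its range is refused whole. The fingers move at their own pace and stop on an object; the grip force is fixed at half the most. Time passes only in rows, so rows that repeat a pose let the fingers close. It gives the time, the measured TCP pose, the force, the opening and the grip force at its end, in the units of the state.
- bot.read_state(): the state, without advancing time (a new reading comes with each control period).
- imaging.capture(name): name is "side" or "top"; returns the picture (420x560x3 uint8, red, green, blue); there is no depth.
- imaging.camera_model(name): a dict with "fx", "fy", "cx", "cy" (pixels), "dist" ([k1, k2, p1, p2, k3] as OpenCV has them; the pictures are not rectified), "T" (4x4, takes a point from camera to world coordinates). Camera axes: x right, y down, z forward; pixel columns grow to the right and rows downward; lengths in m; the calibration is good to about 2 mm. A picture is of the moment at which its call begins. camera_model takes no time and is no camera call.
- bot.hand_in(): hands the job in; it is judged then, once.
The state is a dict: "time_s": time; "joint_positions": joint angles; "qvel": joint speeds; "tau": joint torques, N m; "position": TCP position; "tcp_rot": TCP orientation; "force": force on the tool from outside, world axes, zero at the start; "moment": the same for the moment, N m; "opening": opening from 0.0 (shut) to 1.0 (fully open); "grasp_force": force on a finger pad.
Only numpy, scipy, OpenCV 4.12 (cv2) and the standard library are available. Lean on these libraries where they do the work, as an engineer would, in place of code of your own. Each camera call takes 0.05 s, during which the arm holds its last target. There are 200 camera calls.

## Working session

There is one attempt and no reset: what is moved stays moved. The work goes in short steps, Python scripts to look and compute and a tool call to move; the robot and the scene stay as the last step left them, time stands still between calls to the robot, and variables do not carry over. Pictures are saved under pics/ and viewed, at most 10 in all, crops included, and the job is handed in when it is done.

Besides the shell and the picture viewer there is one more tool, called after "Call:" in YAML: its name, and indented under it one key for each argument. drive_tool: Moves the arm, as the interface text tells. Its arguments: {"type":"object","properties":{"deltas":{"type":"string"}},"required":["deltas"]}

```bash
mkdir -p pics; python3 - <<'E'
from rig import bot, imaging
import cv2,numpy as np
for n in("side","top"):
    cv2.imwrite(f"pics/{n}0.png",imaging.capture(n)[:,:,::-1]); m=imaging.camera_model(n); print(n,m)
s=bot.read_state(); print({k:s[k] for k in("time_s","position","tcp_rot","opening")})
E
```

```text
side {'fx': 436.873968628749, 'fy': 436.873968628749, 'cx': 287.7841956019481, 'cy': 214.54072202861312, 'dist': array([-0.05512691,  0.        ,  0.        ,  0.        ,  0.        ]), 'T': array([[ 0.91481594, -0.18680993,  0.35806961,  0.14336339],
       [-0.40356556, -0.38835136,  0.82844315, -0.8243333 ],
       [-0.01570459, -0.90237757, -0.43066007,  0.56193493],
       [ 0.        ,  0.        ,  0.        ,  1.        ]])}
top {'fx': 398.9665443417858, 'fy': 398.9665443417858, 'cx': 284.2516553685417, 'cy': 210.83031867337874, 'dist': array([0.00688664, 0.        , 0.        , 0.        , 0.        ]), 'T': array([[-0.00932436, -0.98655028,  0.16319194,  0.37340559],
       [-0.99985848,  0.00691307, -0.01533747,  0.07953252],
       [ 0.01400303, -0.16331186, -0.98647512,  1.2260536 ],
       [ 0.        ,  0.        ,  0.        ,  1.        ]])}
{'time_s': 0.1, 'position': array([0.22025839, 0.5841724 , 0.22164598]), 'tcp_rot': array([[-9.35618797e-01,  3.53010370e-01, -1.07028708e-03],
       [ 3.53011781e-01,  9.35617252e-01, -1.74359720e-03],
       [ 3.85871167e-04, -2.00916627e-03, -9.99997907e-01]]), 'opening': 0.997943193725309}
```

View pics/side0.png

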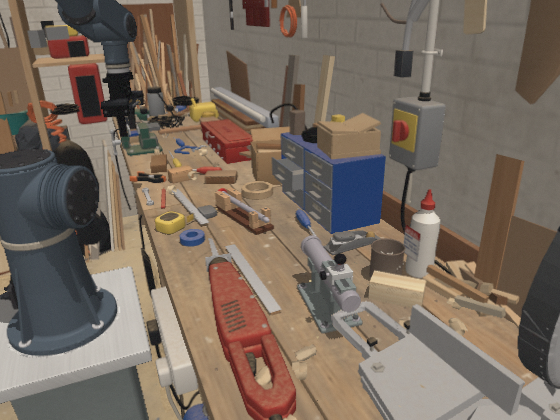

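View pics/top0.png

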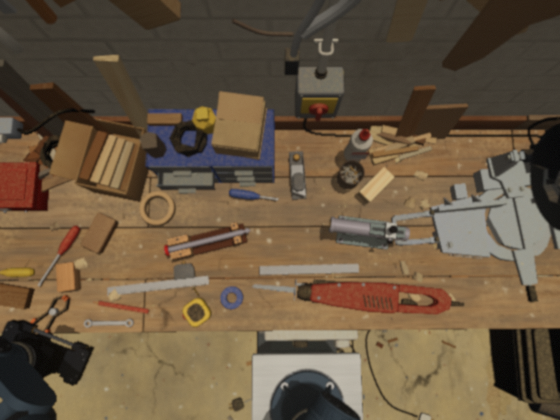

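The side view shows the rest with the bar around (245,205) and the socket mouth around (310,240). In the top view the bar runs from its red head at (167,250) to its tip near (247,230), and the socket mouth is near (332,226). I'll enlarge these parts.

```bash
python3 - <<'E'
import cv2,numpy as np
a=cv2.imread("pics/top0.png");b=cv2.imread("pics/side0.png")
A=cv2.resize(a[205:275,155:415],None,fx=3,fy=3,interpolation=cv2.INTER_CUBIC)  # 780x210
B=cv2.resize(b[175:305,205:375],None,fx=3,fy=3,interpolation=cv2.INTER_CUBIC) # 510x390
o=np.zeros((600,800,3),np.uint8);o[:210,:780]=A;o[210:600,:510]=B
cv2.imwrite("pics/c1.png",o)
E
```

```text
(no output)
```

View pics/c1.png

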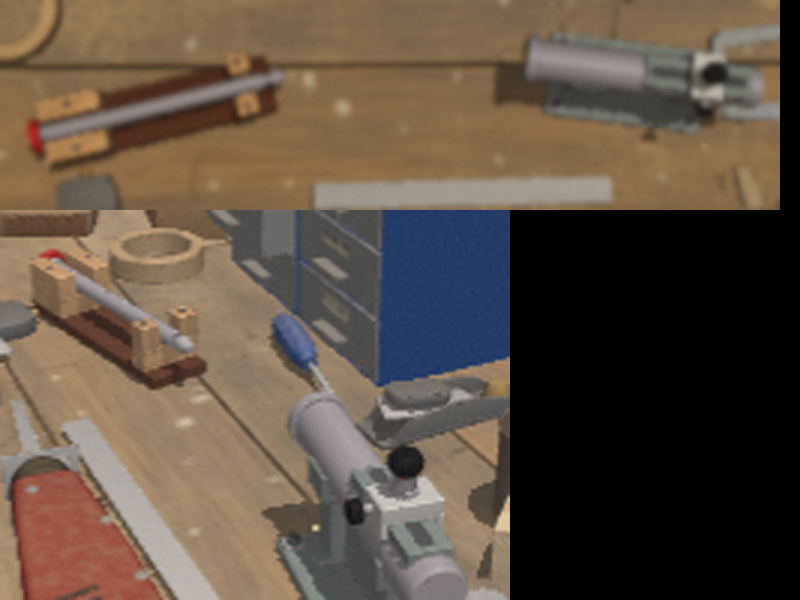

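The enlarged view shows these points:

| Point | Top view | Side view |
|---|---|---|
| Bar tip | (249,230) | (267.5,220.5) |
| Bar head | (167,250) | (221,191) |
| Socket mouth | (330.7,224.5) | hidden |
| Barrel's closed end | (409,233) | (351,299) |

Next I'll triangulate them, then overlay wireframe models as a check.

```bash
cat > h.py <<'E'
import cv2,numpy as np
from rig import bot, imaging
M={n:imaging.camera_model(n) for n in("side","top")}
def K(n): m=M[n]; return np.array([[m["fx"],0,m["cx"]],[0,m["fy"],m["cy"]],[0,0,1]])
def proj(n,P):
    T=np.linalg.inv(M[n]["T"]); return cv2.projectPoints(np.atleast_2d(P).astype(float),cv2.Rodrigues(T[:3,:3])[0],T[:3,3],K(n),M[n]["dist"])[0][:,0]
def ray(n,uv):
    p=cv2.undistortPoints(np.array([[uv]],float),K(n),M[n]["dist"])[0,0]; T=M[n]["T"]
    d=T[:3,:3]@[*p,1]; return T[:3,3],d/np.linalg.norm(d)
def atz(n,uv,z): o,d=ray(n,uv); return o+d*(z-o[2])/d[2]
def tri(a,b):
    (o1,d1),(o2,d2)=ray("top",a),ray("side",b)
    s=np.linalg.lstsq(np.c_[d1,-d2],o2-o1,rcond=None)[0]; p,q=o1+s[0]*d1,o2+s[1]*d2
    return (p+q)/2,np.linalg.norm(p-q)
def circ(c,ax,r):
    ax=ax/np.linalg.norm(ax); u=np.cross(ax,[0,0,1]);v=np.cross(u,ax); t=np.linspace(0,2*np.pi,60)[:,None]
    return c+r*(np.cos(t)*u+np.sin(t)*v)
E
python3 - <<'E'
from h import *
np.set_printoptions(precision=4,suppress=True)
t=tri((249,230),(267.5,220.5));h=tri((167,250),(221,191));e=tri((409,233.3),(351,299))
print("tip",t,"head",h,"len",np.linalg.norm(t[0]-h[0]));print("end",e,"mouth z85",atz("top",(330.7,224.4),.085))
print("z40",atz("top",(249,230),.04),atz("top",(167,250),.04),"end85",atz("top",(409,233.3),.085),atz("side",(351,299),.085))
E
```

```text
tip (array([0.5121, 0.1668, 0.0413]), np.float64(0.0002702796723918467)) head (array([0.4528, 0.406 , 0.0493]), np.float64(0.0028607345406898178)) len 0.24654623936792072
end (array([ 0.492 , -0.293 ,  0.0968]), np.float64(0.0015461847101263734)) mouth z85 [ 0.5215 -0.072   0.085 ]
z40 [0.5123 0.1669 0.04  ] [0.4549 0.4083 0.04  ] end85 [ 0.494  -0.2973  0.085 ] [ 0.5    -0.2795  0.085 ]
```

The heights agree with the text. Next I'll overlay the models to check them.

```bash
cat >> h.py <<'E'
def cyl(a,b,r): return [circ(a,b-a,r),circ(b,b-a,r)]+[np.array([p,q]) for p,q in zip(circ(a,b-a,r)[:-1:10],circ(b,b-a,r)[:-1:10])]
def overlay(n,img,lines,box,f):
    x0,y0,x1,y1=box; o=cv2.resize(img[y0:y1,x0:x1],None,fx=f,fy=f,interpolation=cv2.INTER_CUBIC)
    for L,c in lines:
        p=(proj(n,L)-[x0,y0]+.5)*f-.5
        cv2.polylines(o,[np.round(p*8).astype(int)],False,c,1,cv2.LINE_AA,3)
    return o
def socket(m,yaw):
    m=np.array([*m,.085]) if len(m)==2 else np.array(m); d=np.array([np.cos(yaw),np.sin(yaw),0]); 
    return [(l,(0,255,255)) for l in cyl(m,m+.225*d,.02)[1:]]+[(circ(m,d,.023),(0,0,255))]
def bar(t,h): 
    t,h=np.array(t),np.array(h); return [(l,(0,255,0)) for l in cyl(t,h,.008)]
E
python3 - <<'E'
from h import *
a=cv2.imread("pics/top0.png");b=cv2.imread("pics/side0.png")
d=np.array([.5215-.494,-.0720+.2973]);yaw=np.arctan2(-d[1],-d[0]);print(yaw)
t=np.array([.5123,.167,.04]);u=np.array([.4549,.4083,.04])-t;u/=np.linalg.norm(u);print(np.arctan2(-u[1],-u[0]))
L=socket((.5215,-.071),yaw)+bar(t,t+.245*u)
A=overlay("top",a,L,(155,205,415,275),3);B=overlay("side",b,L,(205,170,345,265),4);C=overlay("side",b,L,(295,225,370,315),3)
o=np.zeros((600,800,3),np.uint8);o[:210,:780]=A;o[212:212+380,:560]=B;o[212:212+270,565:565+225]=C
cv2.imwrite("pics/c2.png",o)
E
```

```text
-1.6922549963075264
-1.337258588277848
```

View pics/c2.png

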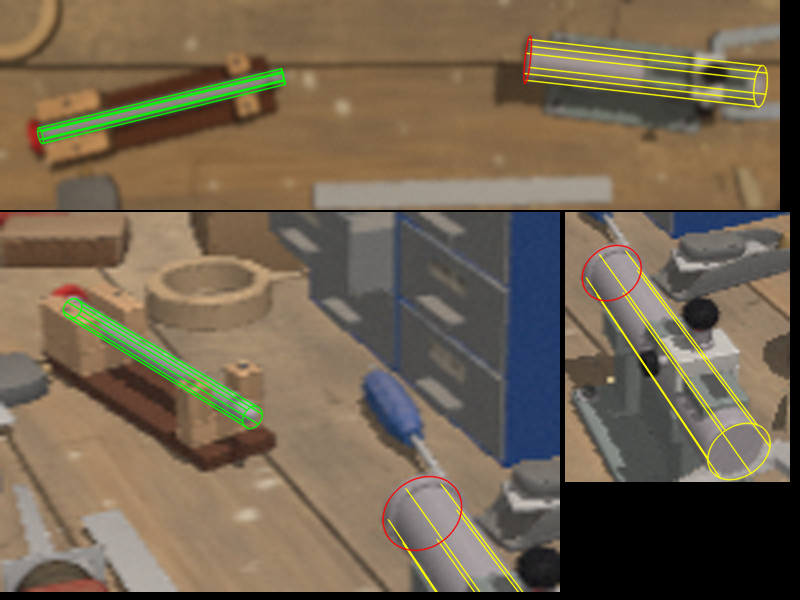

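The overlays fit in both views, so I'm moving above the bar.

Call:
drive_tool:
  deltas: "60 37 -40 0 -0.14;60 74 -80 -15 -0.28;60 111 -120 -30 -0.42;60 148 -160 -45 -0.56;60 185 -200 -60 -0.70;60 222 -240 -75 -0.84;60 260 -281 -90 -0.976;60 260 -281 -100 -0.976;60 260 -281 -100 -0.976;60 260 -281 -100 -0.976"

```text
time_s: 1.1
position: [0.4806, 0.3026, 0.1216]
tcp_rot: [[-0.229, 0.973, -0.003], [0.973, 0.229, -0.001], [0.0, -0.003, -1.0]]
force: [-0.3, 0.4, -0.1]
opening: 0.689
grasp_force: 0.0
```

```bash
python3 - <<'E'
from h import *
a=imaging.capture("top")[:,:,::-1].copy();b=imaging.capture("side")[:,:,::-1].copy()
s=bot.read_state();p=s["position"];R=s["tcp_rot"];print(s["time_s"],p,R[:,1],s["force"])
t=np.array([.5123,.167,.04]);u=np.array([.4549,.4083,.04])-t;u/=np.linalg.norm(u)
cl=R[:,1]*.04
L=bar(t,t+.245*u)+[(np.array([p-cl,p+cl]),(255,0,255)),(np.array([p,p-[0,0,.1]]),(255,0,255))]
A=overlay("top",a,L,(150,180,290,280),4);B=overlay("side",b,L,(190,130,310,240),4)
o=np.zeros((600,800,3),np.uint8);o[:400,:400]=A[:,80:480];o[:440,400:800]=B[:,:400]
cv2.imwrite("pics/c3.png",o)
E
```

```text
1.2 [0.47978538 0.30430319 0.12261111] [ 9.72592475e-01  2.32515282e-01 -7.21247494e-04] [-0.05089311 -0.75047997 -0.23062089]
```

View pics/c3.png

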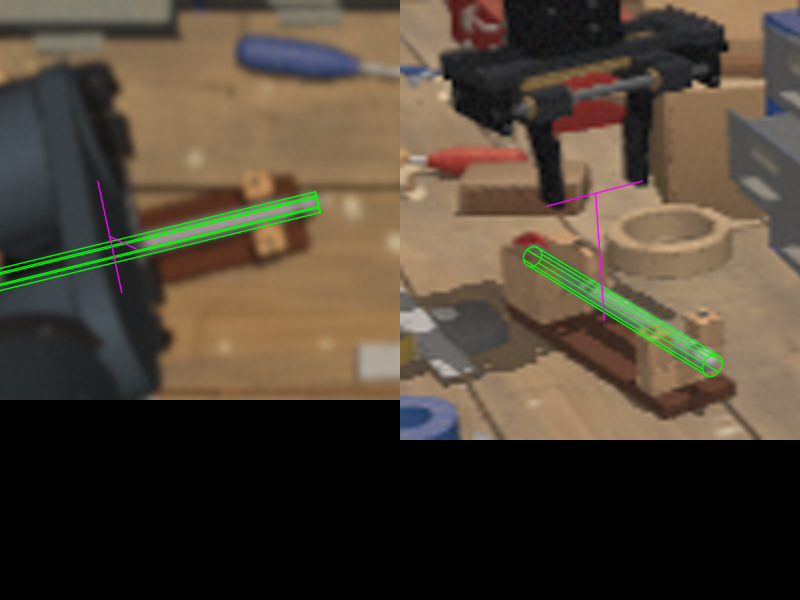

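The jaw centre line lies over the bar at its middle, so I'll descend and grip.

Call:
drive_tool:
  deltas: "60 0 0 -30 0;60 0 0 -60 0;60 0 0 -90 0;60 0 0 -102 0;60 0 0 -102 0;0 0 0 -102 0;0 0 0 -102 0;0 0 0 -102 0;0 0 0 -102 0;0 0 0 -102 0;0 0 0 -102 0;0 0 0 -102 0"

```text
time_s: 2.4
position: [0.4805, 0.3036, 0.0206]
tcp_rot: [[-0.232, 0.973, -0.0], [0.973, 0.232, -0.0], [-0.0, -0.0, -1.0]]
force: [-0.0, -0.4, 2.9]
opening: 0.171
grasp_force: 30.0
```

Call:
drive_tool:
  deltas: "0 0 0 2 0;0 0 0 5 0;0 0 0 10 0;0 0 0 20 0;0 0 0 30 0;0 0 0 40 0;0 0 0 45 0;0 0 0 45 0"

```text
time_s: 3.2
position: [0.4814, 0.3041, 0.0669]
tcp_rot: [[-0.232, 0.973, 0.002], [0.973, 0.232, 0.001], [0.0, 0.003, -1.0]]
force: [-0.3, -0.3, -3.1]
opening: 0.174
grasp_force: 30.0
```

```bash
python3 - <<'E'
from h import *
for p in((278,190),(304,202),(331,230),(381,218)): print(p,atz("side",p,0))
for p in((163,187),(212,187),(216,180),(274,180)): print(p,atz("top",p,.05),atz("top",p,.15))
E
```

```text
(278, 190) [0.65861674 0.44769385 0.        ]
(304, 202) [0.69428549 0.3188591  0.        ]
(331, 230) [0.67846909 0.11360248 0.        ]
(381, 218) [0.84679688 0.11697431 0.        ]
(163, 187) [0.64304245 0.42470819 0.05      ] [0.62011519 0.39535786 0.15      ]
(212, 187) [0.64217185 0.27802277 0.05      ] [0.61931862 0.26114512 0.15      ]
(216, 180) [0.66373398 0.2664162  0.05      ] [0.63904731 0.25052545 0.15      ]
(274, 180) [0.6627234 0.0913859 0.05     ] [0.63812267 0.09037801 0.15      ]
```

Call:
drive_tool:
  deltas: "0 0 -10 0 0;0 3 -35 0 -0.05;0 8 -65 0 -0.11;0 15 -95 0 -0.17;0 25 -125 0 -0.23;0 35 -155 0 -0.29;0 46 -185 0 -0.34;0 56 -200 0 -0.355;0 61 -208 0 -0.355;0 61 -210 0 -0.355;0 61 -210 0 -0.355;0 61 -210 0 -0.355"

```text
time_s: 4.4
position: [0.5406, 0.0949, 0.0654]
tcp_rot: [[0.119, 0.993, -0.001], [0.993, -0.119, 0.0], [0.0, -0.001, -1.0]]
force: [0.0, 1.0, -1.9]
opening: 0.173
grasp_force: 30.0
```

```bash
python3 - <<'E'
from h import *
a=imaging.capture("top")[:,:,::-1].copy();b=imaging.capture("side")[:,:,::-1].copy()
cv2.imwrite("pics/top4.png",a);cv2.imwrite("pics/side4.png",b)
s=bot.read_state();p=s["position"];R=s["tcp_rot"];print(s["time_s"],p,R[:,1],s["force"])
g=p+R[:,2]*-.019; d=np.array([R[1,1],-R[0,1],0]); print(g,d)
L=bar(g+d*.14,g-d*.105)+socket((.5215,-.071),-1.692)
A=overlay("top",a,L,(280,190,420,260),4);B=overlay("side",b,L,(255,175,375,315),4)
o=np.zeros((600,800,3),np.uint8);o[:280,:400]=A[:,:400];o[:560,400:800]=B[:,:400]
o[290:570,:400]=cv2.resize(a[190:260,280:380],None,fx=4,fy=4,interpolation=cv2.INTER_CUBIC)
cv2.imwrite("pics/c4.png",o)
E
```

```text
4.5 [0.54081148 0.09486907 0.06549043] [ 9.92905702e-01 -1.18901216e-01 -8.76091581e-04] [-0.35935876 -0.606896   -2.24027634]
[0.54082786 0.0948659  0.08449043] [-0.11890122 -0.9929057   0.        ]
```

View pics/c4.png

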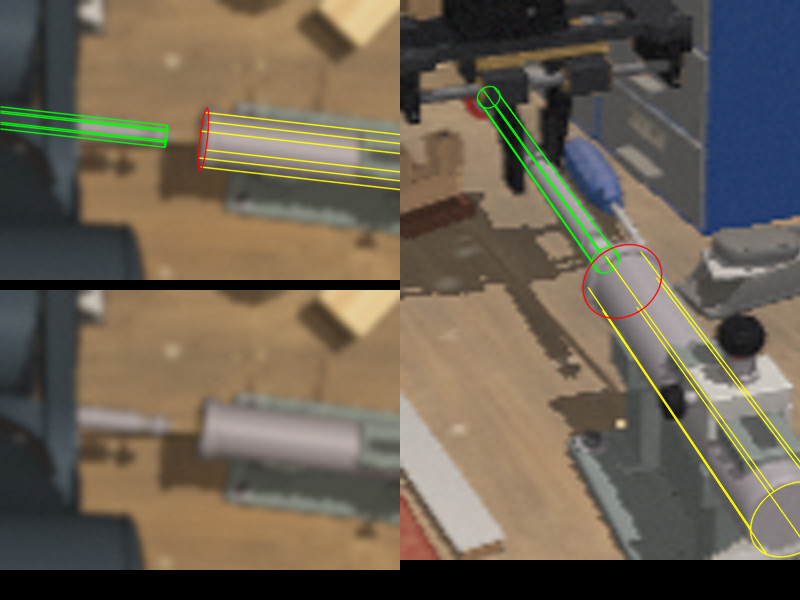

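The bar sits in front of the mouth, roughly in line. I'll measure both axes sub-pixel from their edges in the two views.

```bash
cat >> h.py <<'E'
from scipy.ndimage import map_coordinates,gaussian_filter
def station(n,img,c,d,r,w=5):
    """edge pair of cylinder near axis point c: returns world normal e, offset (m) of axis along e, measured width (m)"""
    g=gaussian_filter(img.astype(float),(.7,.7,0)); o=M[n]["T"][:3,3]; e=np.cross(d,c-o); e/=np.linalg.norm(e)
    p0,p1=proj(n,np.array([c-e*r,c+e*r])); q=(p1-p0)/(2*r); px=np.linalg.norm(q); S=np.arange(-w,w+.01,.1)
    out=[]
    for p in(p0,p1):
        L=np.array([p+q/px*s for s in S]); v=np.stack([map_coordinates(g[:,:,k],[L[:,1],L[:,0]],order=1) for k in range(3)],1)
        G=np.linalg.norm(np.gradient(gaussian_filter(v,(5,0)),axis=0),axis=1); i=G[5:-5].argmax()+5; out.append(S[i]/px)
    return e,(out[0]+out[1])/2,2*r+out[1]-out[0]
E
cat > m4.py <<'E'
from h import *
np.set_printoptions(precision=4,suppress=True)
I={n:cv2.imread(f"pics/{n}4.png") for n in("top","side")}
def run(p,d,r,st,w):
    for n in I:
        for s in st[n]:
            e,o,wd=station(n,I[n],p+d*s,d,r,w); print(n,int(s*1000),"e",e,"off mm",round(o*1000,2),"width",round(wd*1000,1))
d=np.array([np.cos(-1.692),np.sin(-1.692),0])
print("socket");run(np.array([.5215,-.071,.085]),d,.02,{n:np.arange(.015,.1,.01) for n in I},4)
g=np.array([.5408,.0949,.0845]);d=np.array([-.1189,-.9929,0])
print("bar");run(g+d*.14,d,.008,{"top":-np.arange(.025,.085,.01),"side":-np.arange(.025,.105,.01)},3)
E
python3 m4.py
```

```text
socket
top 15 e [ 0.9824 -0.1197  0.1433] off mm 0.14 width 29.9
top 25 e [ 0.9824 -0.1197  0.1433] off mm 0.29 width 29.0
top 35 e [ 0.9824 -0.1197  0.1433] off mm 0.14 width 30.5
top 45 e [ 0.9824 -0.1197  0.1433] off mm -0.14 width 28.7
top 55 e [ 0.9824 -0.1197  0.1433] off mm 0.0 width 27.9
top 65 e [ 0.9824 -0.1197  0.1433] off mm 0.43 width 27.0
top 75 e [ 0.9824 -0.1197  0.1433] off mm -1.01 width 28.2
top 85 e [ 0.9824 -0.1197  0.1433] off mm -1.44 width 27.9
top 95 e [ 0.9824 -0.1197  0.1433] off mm -1.44 width 28.5
side 15 e [ 0.8527 -0.1039  0.512 ] off mm -0.22 width 39.6
side 25 e [ 0.8527 -0.1039  0.512 ] off mm 0.22 width 39.1
side 35 e [ 0.8527 -0.1039  0.512 ] off mm -2.35 width 43.4
side 45 e [ 0.8527 -0.1039  0.512 ] off mm -3.08 width 45.7
side 55 e [ 0.8527 -0.1039  0.512 ] off mm -0.53 width 41.5
side 65 e [ 0.8527 -0.1039  0.512 ] off mm -0.62 width 43.7
side 75 e [ 0.8527 -0.1039  0.512 ] off mm 2.78 width 33.6
side 85 e [ 0.8527 -0.1039  0.512 ] off mm 4.6 width 37.3
side 95 e [ 0.8527 -0.1039  0.512 ] off mm 4.05 width 34.7
bar
top -25 e [ 0.9828 -0.1177  0.1425] off mm 0.87 width 11.4
top -35 e [ 0.9828 -0.1177  0.1425] off mm 0.43 width 11.1
top -45 e [ 0.9828 -0.1177  0.1425] off mm 0.43 width 11.7
top -55 e [ 0.9828 -0.1177  0.1425] off mm 0.43 width 11.7
top -65 e [ 0.9828 -0.1177  0.1425] off mm 1.01 width 9.4
top -75 e [ 0.9828 -0.1177  0.1425] off mm 0.14 width 4.2
side -25 e [ 0.8523 -0.1021  0.513 ] off mm 0.92 width 14.6
side -35 e [ 0.8523 -0.1021  0.513 ] off mm 1.98 width 13.0
side -45 e [ 0.8523 -0.1021  0.513 ] off mm 2.35 width 12.7
side -55 e [ 0.8523 -0.1021  0.513 ] off mm 2.02 width 12.9
side -65 e [ 0.8523 -0.1021  0.513 ] off mm 2.51 width 12.4
side -75 e [ 0.8523 -0.1021  0.513 ] off mm 2.65 width 11.7
side -85 e [ 0.8523 -0.1021  0.513 ] off mm 2.67 width 11.6
side -95 e [ 0.8523 -0.1021  0.513 ] off mm 2.57 width 11.3
```

The bar and the socket axis agree within about 1 mm. I'll ease in, checking the force near the mouth.

Call:
drive_tool:
  deltas: "0 0.2 -2.5 0.5 0;0 -0.1 -5 0.5 0;0 -0.4 -7.5 0.5 0;0 -0.7 -10 0.5 0;0 -1.0 -12.5 0.5 0;0 -1.3 -15 0.5 0;0 -1.6 -17.5 0.5 0;0 -1.9 -20 0.5 0;0 -2.1 -22 0.5 0;0 -2.1 -22 0.5 0"

```text
time_s: 5.5
position: [0.5395, 0.0715, 0.066]
tcp_rot: [[0.121, 0.993, -0.0], [0.993, -0.121, -0.0], [-0.0, -0.0, -1.0]]
force: [-0.1, 0.5, -2.1]
opening: 0.173
grasp_force: 30.0
```

Call:
drive_tool:
  deltas: "0 -0.1 -1 0 0;0 -0.2 -2 0 0;0 -0.4 -3 0 0;0 -0.5 -4 0 0;0 -0.6 -5 0 0;0 -0.6 -5 0 0"

```text
time_s: 6.1
position: [0.5389, 0.0666, 0.0661]
tcp_rot: [[0.121, 0.993, -0.0], [0.993, -0.121, -0.0], [-0.0, -0.0, -1.0]]
force: [0.0, -0.5, -1.9]
opening: 0.174
grasp_force: 30.0
```

Call:
drive_tool:
  deltas: "0 -0.1 -1 0 0;0 -0.2 -2 0 0;0 -0.4 -3 0 0;0 -0.5 -4 0 0;0 -0.6 -5 0 0;0 -0.6 -5 0 0"

```text
time_s: 6.7
position: [0.5383, 0.0616, 0.066]
tcp_rot: [[0.121, 0.993, -0.0], [0.993, -0.121, -0.0], [-0.0, -0.0, -1.0]]
force: [0.8, 0.1, -2.5]
opening: 0.172
grasp_force: 30.0
```

Call:
drive_tool:
  deltas: "0 -0.1 -1 0 0;0 -0.2 -2 0 0;0 -0.4 -3 0 0;0 -0.5 -4 0 0;0 -0.6 -5 0 0;0 -0.6 -5 0 0"

```text
time_s: 7.3
position: [0.5377, 0.0566, 0.066]
tcp_rot: [[0.121, 0.993, -0.0], [0.993, -0.121, 0.0], [0.0, -0.0, -1.0]]
force: [1.0, -0.1, -2.6]
opening: 0.172
grasp_force: 30.0
```

Call:
drive_tool:
  deltas: "0 -0.1 -1 0 0;0 -0.2 -2 0 0;0 -0.4 -3 0 0;0 -0.5 -4 0 0;0 -0.6 -5 0 0;0 -0.7 -6 0 0;0 -0.8 -7 0 0;0 -1 -8 0 0;0 -1 -8 0 0"

```text
time_s: 8.2
position: [0.5367, 0.0486, 0.0661]
tcp_rot: [[0.121, 0.993, -0.0], [0.993, -0.121, -0.0], [-0.0, -0.0, -1.0]]
force: [-0.3, 0.4, -3.0]
opening: 0.173
grasp_force: 30.0
```

Call:
drive_tool:
  deltas: "0 -0.1 -1 0 0;0 -0.2 -2 0 0;0 -0.4 -3 0 0;0 -0.5 -4 0 0;0 -0.6 -5 0 0;0 -0.7 -6 0 0;0 -0.8 -7 0 0;0 -1 -8 0 0;0 -1 -8 0 0"

```text
time_s: 9.1
position: [0.5356, 0.0406, 0.066]
tcp_rot: [[0.121, 0.993, -0.0], [0.993, -0.121, 0.0], [-0.0, -0.0, -1.0]]
force: [0.2, 0.2, -2.2]
opening: 0.176
grasp_force: 30.0
```

Call:
drive_tool:
  deltas: "0 -0.2 -2 0 0;0 -0.5 -4 0 0;0 -0.7 -6 0 0;0 -1 -8 0 0;0 -1.2 -10 0 0;0 -1.5 -12 0 0;0 -1.7 -14 0 0;0 -2 -16 0 0;0 -2.2 -18 0 0;0 -2.4 -20 0 0;0 -2.4 -20 0 0"

```text
time_s: 10.2
position: [0.5333, 0.0205, 0.066]
tcp_rot: [[0.121, 0.993, 0.0], [0.993, -0.121, -0.0], [-0.0, 0.0, -1.0]]
force: [0.3, 0.3, -1.7]
opening: 0.175
grasp_force: 30.0
```

Call:
drive_tool:
  deltas: "0 -0.2 -2 0 0;0 -0.5 -4 0 0;0 -0.7 -6 0 0;0 -1 -8 0 0;0 -1.2 -10 0 0;0 -1.5 -12 0 0;0 -1.7 -14 0 0;0 -2 -16 0 0;0 -2.2 -18 0 0;0 -2.4 -20 0 0;0 -2.4 -20 0 0"

```text
time_s: 11.3
position: [0.5309, 0.0005, 0.066]
tcp_rot: [[0.121, 0.993, 0.0], [0.993, -0.121, -0.0], [-0.0, 0.0, -1.0]]
force: [-0.2, 0.7, -2.3]
opening: 0.172
grasp_force: 30.0
```

Call:
drive_tool:
  deltas: "0 -0.3 -3 0 0;0 -0.7 -6 0 0;0 -1.1 -9 0 0;0 -1.5 -12 0 0;0 -1.8 -15 0 0;0 -2.2 -18 0 0;0 -2.6 -21 0 0;0 -2.9 -24 0 0;0 -3.3 -27 0 0;0 -3.7 -30 0 0;0 -4 -33 0 0;0 -4 -33 0 0"

```text
time_s: 12.5
position: [0.5268, -0.0327, 0.066]
tcp_rot: [[0.121, 0.993, -0.0], [0.993, -0.121, -0.0], [-0.0, -0.0, -1.0]]
force: [0.3, -0.2, -2.2]
opening: 0.172
grasp_force: 30.0
```

Call:
drive_tool:
  deltas: "60 0 0 0 0;60 0 0 0 0;60 0 0 0 0;60 0 0 0 0;60 0 0 0 0;60 0 0 0 0;60 0 0 0 0;60 0 0 0 0"

```text
time_s: 13.3
position: [0.5269, -0.0323, 0.0661]
tcp_rot: [[0.121, 0.993, 0.0], [0.993, -0.121, -0.0], [0.0, 0.0, -1.0]]
force: [-0.0, -0.1, 0.5]
opening: 0.679
grasp_force: 0.0
```

```bash
python3 - <<'E'
from h import *
a=imaging.capture("top")[:,:,::-1].copy();b=imaging.capture("side")[:,:,::-1].copy()
s=bot.read_state();p=s["position"];R=s["tcp_rot"];print(s["time_s"],p,s["force"],s["opening"])
g=p+R[:,2]*-.019; d=np.array([R[1,1],-R[0,1],0])
L=bar(g+d*.14,g-d*.105)+socket((.5215,-.071),-1.692)
A=overlay("top",a,L,(250,190,390,260),4);B=overlay("side",b,L,(235,135,355,275),4)
o=np.zeros((600,800,3),np.uint8);o[:280,:400]=A[:,:400];o[:560,400:800]=B[:,:400]
o[290:590,:400]=cv2.resize(b[170:245,260:360],None,fx=4,fy=4,interpolation=cv2.INTER_CUBIC)
cv2.imwrite("pics/c5.png",o)
E
```

```text
13.4 [ 0.52690234 -0.03223289  0.06602803] [-0.45396433 -0.27993013  0.08508042] 0.685693880490293
```

View pics/c5.png

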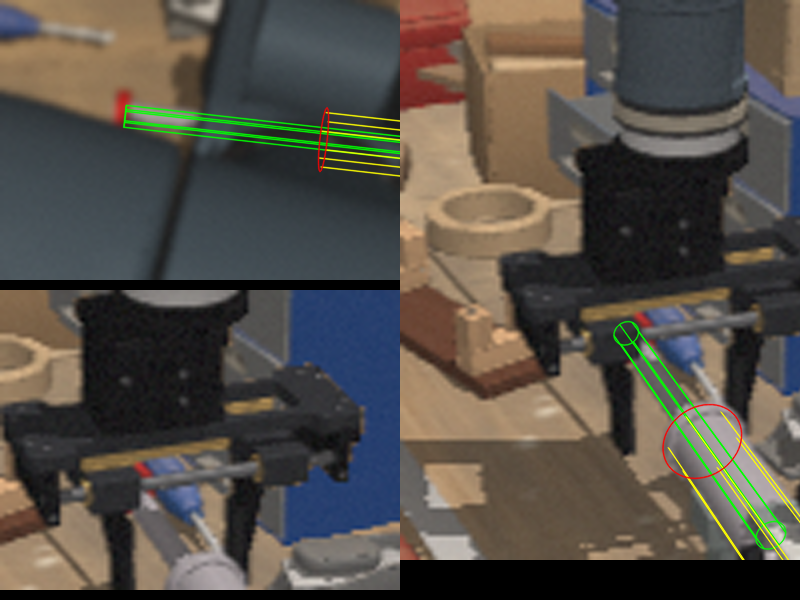

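The bar is started about 100 mm deep and released. I'll regrip it near the red head, a little lower to meet the sag, and then lift it level.

Call:
drive_tool:
  deltas: "60 2 17 -1 0;60 4.1 34 -2 0;60 6.2 51 -3 0;60 8.3 68 -3 0;60 10.3 84 -3 0;60 10.3 84 -3 0;0 10.3 84 -3 0;0 10.3 84 -3 0;0 10.3 84 -3 0;0 10.3 84 -3 0;0 10.3 84 -3 0;0 10.3 84 -3 0"

```text
time_s: 14.6
position: [0.5372, 0.0515, 0.0631]
tcp_rot: [[0.121, 0.993, 0.0], [0.993, -0.121, -0.0], [-0.0, 0.0, -1.0]]
force: [0.9, -0.6, 0.0]
opening: 0.226
grasp_force: 0.3
```

Call:
drive_tool:
  deltas: "0 0 0 0 0;0 0 0 0.5 0;0 0 0 1 0;0 0 0 1.5 0;0 0 0 2 0;0 0 0 2 0"

```text
time_s: 15.2
position: [0.5371, 0.0518, 0.065]
tcp_rot: [[0.121, 0.993, -0.0], [0.993, -0.121, 0.0], [0.0, -0.0, -1.0]]
force: [1.0, -0.1, -1.2]
opening: 0.174
grasp_force: 30.0
```

Call:
drive_tool:
  deltas: "0 0 0 0.5 0;0 0 0 0.9 0;0 -0.2 -2 0.9 0;0 -0.5 -4 0.9 0;0 -0.7 -6 0.9 0;0 -1 -8 0.9 0;0 -1.2 -10 0.9 0;0 -1.5 -12 0.9 0;0 -1.7 -14 0.9 0;0 -1.7 -14 0.9 0"

```text
time_s: 16.2
position: [0.5355, 0.0374, 0.0659]
tcp_rot: [[0.121, 0.993, -0.0], [0.993, -0.121, -0.0], [-0.0, -0.0, -1.0]]
force: [-0.3, -1.2, -1.7]
opening: 0.174
grasp_force: 30.0
```

Call:
drive_tool:
  deltas: "0 -0.2 -1.5 0 0;0 -0.4 -3 0 0;0 -0.6 -4.5 0 0;0 -0.7 -6 0 0;0 -0.9 -7.5 0 0;0 -1.1 -9 0 0;0 -1.3 -10.5 0 0;0 -1.5 -12 0 0;0 -1.6 -13.5 0 0;0 -1.8 -15 0 0;0 -1.8 -15 0 0"

```text
time_s: 17.3
position: [0.5337, 0.0225, 0.066]
tcp_rot: [[0.121, 0.993, 0.0], [0.993, -0.121, -0.0], [-0.0, 0.0, -1.0]]
force: [-0.1, 2.9, -1.2]
opening: 0.176
grasp_force: 30.0
```

Call:
drive_tool:
  deltas: "0 -0.1 -1 0 0;0 -0.2 -2 0 0;0 -0.4 -3 0 0;0 -0.5 -4 0 0;0 -0.6 -5 0 0;0 -0.7 -6 0 0;0 -0.8 -7 0 0;0 -1 -8 0 0"

```text
time_s: 18.1
position: [0.5328, 0.0147, 0.066]
tcp_rot: [[0.121, 0.993, 0.0], [0.993, -0.121, 0.0], [0.0, 0.0, -1.0]]
force: [0.7, 5.1, -0.3]
opening: 0.17
grasp_force: 30.0
```

Call:
drive_tool:
  deltas: "0 -0.1 -1 0 0;0 -0.2 -2 0 0;0 -0.4 -3 0 0;0 -0.5 -4 0 0;0 -0.6 -5 0 0;0 -0.7 -6 0 0"

```text
time_s: 18.7
position: [0.532, 0.0088, 0.066]
tcp_rot: [[0.121, 0.993, 0.0], [0.993, -0.121, 0.0], [0.0, 0.0, -1.0]]
force: [1.2, 6.0, -0.6]
opening: 0.173
grasp_force: 30.0
```

Call:
drive_tool:
  deltas: "0 -0.1 -1 0 0;0 -0.2 -2 0 0;0 -0.4 -3 0 0;0 -0.5 -4 0 0;0 -0.5 -4 0 0"

```text
time_s: 19.2
position: [0.5316, 0.0047, 0.066]
tcp_rot: [[0.121, 0.993, 0.0], [0.993, -0.121, 0.0], [0.0, 0.0, -1.0]]
force: [0.9, 5.8, -0.2]
opening: 0.177
grasp_force: 30.0
```

```bash
cat > red.py <<'E'
from h import *
def red(im): 
    c=im[250:290,325:360].astype(int); return int(((c[:,:,2]-c[:,:,1]>40)&(c[:,:,2]>80)).sum()), im[250:290,325:360].mean()
im=imaging.capture("side")[:,:,::-1]
# dark knob row centroid
def knob(im):
    c=im[245:285,325:355].max(2); y,x=np.where(c<45); return len(y),y.mean()+245 if len(y) else None, x.mean()+325 if len(y) else None
for i in(cv2.imread("pics/side0.png"),cv2.imread("pics/side4.png"),im): print(red(i),knob(i))
s=bot.read_state();print(s["time_s"],s["position"],s["force"])
E
python3 red.py
```

```text
(0, np.float64(117.57904761904761)) (99, np.float64(259.4646464646465), np.float64(339.07070707070704))
(0, np.float64(121.64928571428571)) (96, np.float64(259.5833333333333), np.float64(338.8958333333333))
(0, np.float64(123.17333333333333)) (99, np.float64(259.5858585858586), np.float64(338.969696969697))
19.25 [0.53157934 0.00465307 0.06602097] [ 1.01071384  4.31364964 -0.2609547 ]
```

Call:
drive_tool:
  deltas: "0 -0.1 -1 0 0;0 -0.2 -2 0 0;0 -0.4 -3 0 0;0 -0.5 -4 0 0;0 -0.6 -5 0 0;0 -0.7 -6 0 0;0 -0.8 -7 0 0;0 -1 -8 0 0"

```text
time_s: 20.05
position: [0.5306, -0.003, 0.066]
tcp_rot: [[0.121, 0.993, 0.0], [0.993, -0.121, 0.0], [0.0, 0.0, -1.0]]
force: [2.0, 5.7, -0.0]
opening: 0.168
grasp_force: 30.0
```

```bash
python3 red.py|tail -2
```

```text
(0, np.float64(123.40428571428572)) (98, np.float64(259.44897959183675), np.float64(339.11224489795916))
20.1 [ 0.53059663 -0.00313406  0.06601798] [ 1.01610437  5.23212836 -0.59212137]
```

Call:
drive_tool:
  deltas: "0 -0.1 -1 0 0;0 -0.2 -2 0 0;0 -0.4 -3 0 0;0 -0.5 -4 0 0;0 -0.6 -5 0 0;0 -0.7 -6 0 0;0 -0.8 -7 0 0;0 -1 -8 0 0"

```text
time_s: 20.9
position: [0.5297, -0.0104, 0.0661]
tcp_rot: [[0.122, 0.993, 0.001], [0.993, -0.122, 0.002], [0.002, 0.0, -1.0]]
force: [2.4, 9.1, -0.5]
opening: 0.172
grasp_force: 30.0
```

```bash
python3 red.py|tail -2
```

```text
(0, np.float64(123.59)) (99, np.float64(259.5050505050505), np.float64(338.979797979798))
20.95 [ 0.52971165 -0.01046771  0.06606504] [1.39386939 8.2616855  0.50134753]
```

Call:
drive_tool:
  deltas: "0 -0.1 -1 0 0;0 -0.2 -2 0 0;0 -0.4 -3 0 0;0 -0.5 -4 0 0"

```text
time_s: 21.35
position: [0.5292, -0.0139, 0.0661]
tcp_rot: [[0.122, 0.993, 0.001], [0.993, -0.122, 0.002], [0.002, 0.0, -1.0]]
force: [2.7, 10.2, 0.1]
opening: 0.173
grasp_force: 30.0
```

```bash
python3 red.py|tail -2
```

```text
(5, np.float64(123.57238095238095)) (100, np.float64(258.53), np.float64(339.13))
21.4 [ 0.52924336 -0.01406131  0.06611487] [ 3.34268839  8.72983141 -0.04012001]
```

Call:
drive_tool:
  deltas: "0 -0.1 -1 0 0;0 -0.2 -2 0 0;0 -0.4 -3 0 0;0 -0.5 -4 0 0"

```text
time_s: 21.8
position: [0.5287, -0.0183, 0.0661]
tcp_rot: [[0.121, 0.993, 0.001], [0.993, -0.121, 0.001], [0.001, 0.0, -1.0]]
force: [3.1, 8.6, 0.1]
opening: 0.169
grasp_force: 30.0
```

```bash
python3 red.py|tail -2
```

```text
(10, np.float64(123.72785714285715)) (102, np.float64(257.77450980392155), np.float64(338.9901960784314))
21.85 [ 0.52868648 -0.01846909  0.0660758 ] [ 2.42174024  7.26275295 -0.33985661]
```

Call:
drive_tool:
  deltas: "0 -0.1 -0.8 0 0;0 -0.2 -1.6 0 0;0 -0.3 -2.4 0 0;0 -0.3 -2.4 0 0"

```text
time_s: 22.25
position: [0.5284, -0.0208, 0.0661]
tcp_rot: [[0.121, 0.993, 0.001], [0.993, -0.121, 0.001], [0.001, 0.0, -1.0]]
force: [2.5, 8.0, 0.1]
opening: 0.175
grasp_force: 30.0
```

```bash
python3 red.py|tail -2
```

```text
(10, np.float64(123.79904761904761)) (99, np.float64(257.80808080808083), np.float64(338.93939393939394))
22.3 [ 0.52842512 -0.02083921  0.06609865] [1.31376776 8.07125563 1.05989918]
```

Call:
drive_tool:
  deltas: "0 -0.1 -0.8 0 0;0 -0.2 -1.6 0 0;0 -0.3 -2.4 0 0;0 -0.3 -2.4 0 0"

```text
time_s: 22.7
position: [0.5281, -0.0232, 0.0661]
tcp_rot: [[0.121, 0.993, 0.001], [0.993, -0.121, 0.001], [0.001, 0.0, -1.0]]
force: [2.6, 8.4, 0.0]
opening: 0.174
grasp_force: 30.0
```

```bash
python3 red.py|tail -2
```

```text
(10, np.float64(123.90523809523809)) (99, np.float64(257.7878787878788), np.float64(339.1111111111111))
22.75 [ 0.52811163 -0.02323277  0.06611673] [1.50960014 7.97971161 0.65707123]
```

Call:
drive_tool:
  deltas: "0 -0.1 -0.8 0 0;0 -0.2 -1.6 0 0;0 -0.3 -2.4 0 0;0 -0.3 -2.4 0 0"

```text
time_s: 23.15
position: [0.5278, -0.0258, 0.0661]
tcp_rot: [[0.121, 0.993, 0.0], [0.993, -0.121, 0.001], [0.001, 0.0, -1.0]]
force: [2.2, 7.7, -0.8]
opening: 0.17
grasp_force: 30.0
```

```bash
python3 red.py|tail -2
```

```text
(0, np.float64(124.10833333333333)) (96, np.float64(259.4270833333333), np.float64(339.0520833333333))
23.2 [ 0.5277547  -0.02578116  0.06609971] [2.29185731 7.83298709 0.02802397]
```

The latch dropped: the knob is back down and the red band is gone. I'll let go and lift away.

Call:
drive_tool:
  deltas: "60 0 0 0 0;60 0 0 0 0;60 0 0 0 0;60 0 0 0 0;60 0 0 0 0;60 0 0 0 0;60 0 0 20 0;60 0 0 45 0;60 0 0 75 0;60 0 0 110 0;60 0 0 120 0;60 0 0 120 0"

```text
time_s: 24.4
position: [0.5286, -0.0267, 0.1875]
tcp_rot: [[0.121, 0.993, 0.004], [0.993, -0.121, -0.001], [-0.001, 0.004, -1.0]]
force: [0.2, 0.1, -0.1]
opening: 0.687
grasp_force: 0.0
```

Call:
drive_tool:
  deltas: "60 0 30 10 0;60 0 70 20 0;60 0 110 20 0;60 0 150 20 0;60 0 150 20 0;60 0 150 20 0"

```text
time_s: 25.0
position: [0.5263, 0.1242, 0.2042]
tcp_rot: [[0.118, 0.993, -0.004], [0.993, -0.118, -0.001], [-0.001, -0.003, -1.0]]
force: [-0.7, -0.5, 0.3]
opening: 0.686
grasp_force: 0.0
```

```bash
python3 red.py|tail -2; python3 - <<'E'
from h import *
a=imaging.capture("top")[:,:,::-1].copy();b=imaging.capture("side")[:,:,::-1].copy()
o=np.zeros((600,800,3),np.uint8);o[:320,:400]=cv2.resize(a[190:270,290:390],None,fx=4,fy=4);o[:560,400:]=cv2.resize(b[175:315,265:365],None,fx=4,fy=4)
cv2.imwrite("pics/c6.png",o)
E
```

```text
(0, np.float64(119.69928571428571)) (96, np.float64(259.5208333333333), np.float64(339.1145833333333))
25.05 [0.52665135 0.12327028 0.20438949] [ 0.24769036  0.42419593 -0.70850849]
```

View pics/c6.png

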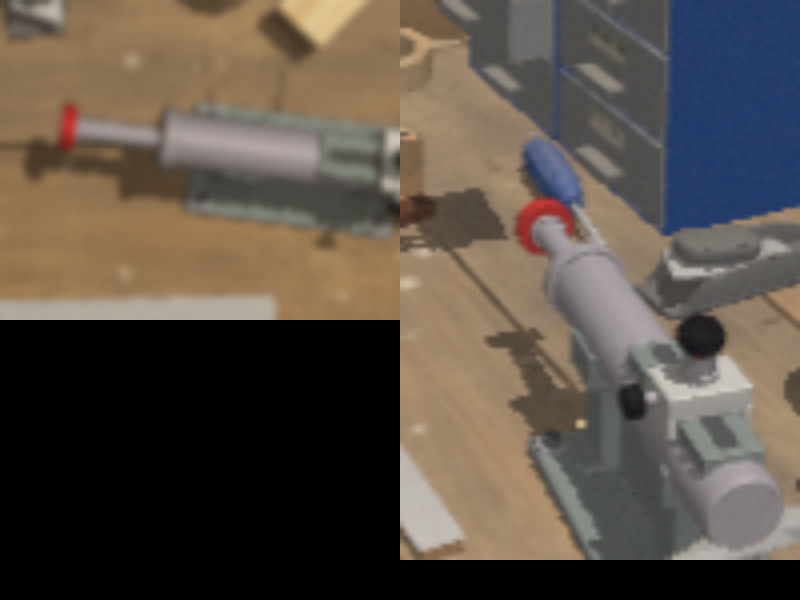

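The bar is in the socket with about 65 mm of shaft showing (head at (68,125), mouth at (165,138) in the crop). The knob is down and the bystanders look undisturbed. Handing in.

```bash
python3 -c "
from rig import bot
print(bot.hand_in())"
```

```text
the job is handed in; nothing more can be done
None
```

The bar is in the socket with the latch dropped into its groove. It's released, about 180 mm deep by my estimate, with pushing forces of about 10 N or less and about 25 s on the clock at hand-in; no verdict was shown.

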